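# Lock up a foil-stamping die

### The job

Take the die with the round seal out of the wooden tray and lay it flat, face up, in the lock-up bed, lengthwise between the fence and the sprung jaw. Slide the side pusher fully to its end so that it brings the die home against the end stop, let it spring back, and only then turn the cam lever just far enough that the jaw closes on the die and its springs give by about 3 mm (never more than 7 mm). Leave the two other dies in the tray and do not disturb the things on the bench.

Things in the scene. Friction and masses are not known exactly. Their poses are not given: they have to be found in the camera images.
- die_seal_c (a point): Centre (half-way up) of the die to lock up: a block 62 mm long (own x), 40 wide (own y), 28 high (own z, face up), 0.2 to 0.4 kg, aluminium mount, brass face with a round raised seal 31 mm across. In the tray only its two long sides can be gripped, in the bed only its two ends: set it down on a free spot of the bench to take it the other way. Either end may lead.
- die_bars_c (a point): Centre of another die in the tray, same block, its face bearing four raised parallel bars. Leave it.
- die_frame_c (a point): Centre of another die in the tray, same block, its face bearing a raised rectangular frame. Leave it.
- tray: Fixed wooden tray, 78 mm (own x) x 256 mm (own y) x 32 mm high, walls and floor 6 mm; origin under its centre. The three dies stand on its floor in a row along its y, about 72 mm apart (about 30 mm free between neighbours), in any order, each with its length across the tray (along tray x), its ends 1 to 4 mm from the long walls.
- bed: Fixed lock-up bed; origin under the centre of its base plate, 170 mm (own x) x 200 mm (own y), top face 12 mm above the bench. Bed and tray may stand left or right, turned up to 0.25 rad. The die lies on the plate with its length along bed y; locked up, its centre is at x = +42, y = -53 (up to -52), z = +26 mm of the bed.
- fence_face (a point): Middle of the clamping face (bed x = +62 mm) of the steel fence, which runs along the bed's +x side and looks to bed -x; 26 mm high above the plate. Between it and the open jaw is the channel for the die, 45 to 51 mm wide.
- stop_face (a point): Middle of the face (bed y = -84 mm) of the end stop, which closes the channel's -y end and looks to bed +y; 26 mm high above the plate. Between stop and resting pusher are 123 mm: with the die's centre at bed y = -22 mm there are 30 mm for a finger at each end.
- pusher (a joint): Spring-return side pusher, a steel slide 38 mm wide running along the bed towards -y at x = +42 mm: 0 m at rest, 0.060 m at the end of its stroke, where its nose stands 63 mm from the end stop. Returning spring 2 N at rest, 4.4 N at the end; springs back by itself when let go.
- pusher_knob (a point): Middle of the pusher's upright black knob, 18 mm across, from 41 to 71 mm above the bench (the slide below it is 33 mm high); it stands 22 mm behind the pusher's nose, at rest at bed x = +42, y = +61 mm, z = 59 mm.
- cam_lever (a joint): Angle of the eccentric cam lever about its upright pivot: 0 to 2.6 rad, growing counter-clockwise seen from above; at 0 the lever points along bed +y, at 1.57 along bed -x. It starts between 0 and 0.3. Its spiral cam pushes the sprung jaw towards the fence (bed +x) by 7 mm per radian. It stays where it is left; turning takes about 0.25 N m, up to 0.15 more as the springs give.
- cam_pivot (a point): On the pivot axis of the cam lever, 42 mm above the bench; the clamp unit's position along bed x varies from start to start, its y in the bed is -53 mm.
- lever_knob (a point): Middle of the lever's upright black knob, 95 mm from the pivot, 18 mm across, from 46 to 78 mm above the bench, this point 64 mm above it; the flat lever bar below it is 14 mm wide, its top 42 mm above the bench.
- jaw_face (a point): Middle of the sprung jaw's clamping face, which looks along bed +x to the fence; jaw 52 mm long along bed y, 26 mm above the plate. With the lever at 0 there are 47 to 51 mm between it and the fence.
- jaw (a joint): How far the jaw's springs have given: 0 m while the jaw bears on nothing, growing as it is pressed back towards the cam, springs shut at 0.011 m; 3.5 N per mm.
- tin_tall: Bystander: ink tin, 74 mm across, 85 high; origin under its middle. Leave it.
- tin_flat: Bystander: low ink tin, 90 mm across, 55 high; origin under its middle. Leave it.
- tape: Bystander: lying roll of tape, 90 mm across outside, 76 inside, 24 high; origin under its middle. Leave it.
- loupe: Bystander: folding linen loupe standing open, 40 x 40 mm, 50 high; origin under its middle. Leave it.
- ink_knife: Bystander: ink knife lying along its own x, from -115 to +100 mm, blade 65 wide, 20 high; origin under its middle. Leave it.
- swatch_fan: Bystander: fanned colour swatch book lying along its own x, from -85 to +90 mm, up to 140 wide, 14 high; origin under its middle. Leave it.
- ink_roller: Bystander: hand ink roller lying along its own x, from -110 to +50 mm, 90 wide, 36 high; origin under its middle. Leave it.
- water: Bystander: water bottle, 64 mm across, 210 high; origin under its middle. Leave it.
There are look-alikes about, which are no part of the job. What is shaped like the part that bears die_seal_c but blue or green is not meant.

How it is judged:
By the outcome, as a careful person would: the job done as asked, in the order asked, and still so for the second after the job is handed in, with the robot touching nothing.
It also fails if it takes over 72 s, if anything falls off the work surface, if the arm or the gripper's body presses on something with over 40 N, if the wrist force passes 120 N, or if a joint passes its speed limit or range.

### The arm

A 6-joint arm with a two-finger parallel gripper is mounted at the origin on the work surface. World frame = base frame: x ahead of the robot, y to its left, z up, the work surface at z = 0. Lengths are in m, angles in rad, forces in N, time in s.
With the tool pointing down it reaches from about 0.2 to 0.875 m from the base axis. Payload 3.4 kg.
Tool frame: the origin (TCP) lies on the mounting face of the last link; the fingertips stand 199 mm ahead of it and the grasp point (between the pads) lies r.tcp_to_grasp ahead of it (r.tcp_to_grasp is the distance from the TCP to the grasp point, in m); z points along the fingers, y is the direction in which the jaws open and shut (so a half turn about z gives the same grasp; the last joint's range is limited). The gripper opens to 94 mm and grips with 3 to 60 N. Pads are 16 mm wide; open, the fingers measure 119 mm over their backs; the gripper's body (75 mm by 177 mm) begins 78 mm behind the grasp point.
Start: joints at [-1.316, 0.276, 1.505, -0, 1.361, -0.121], TCP at [0.211, -0.535, 0.405] pointing down, gripper open.
Joint ranges: [-2.89, 2.89], [-0.75, 2.08], [0.22, 2.7], [-1.18, 4.32], [0.11, 2.71], [-2.7, 2.7]. Speed limits (rad/s): [2.57, 2.57, 3.14, 3.14, 3.14, 3.14].

### API

Orientations are given as a unit quaternion [x, y, z, w].
In Python, from rig import r gives the robot as it stands. The module is installed in compiled form; this text tells all that it offers.
- The arm moves only by the tool servo_tool, never from a script. Its argument "deltas" is a list of rows, each a list of 4 numbers: the shift along the tool's x, y, z in m, then the turn about the tool's z in degrees. In form: [[x, y, z, spin], ...]. A call has 1 to 10 rows; each row shifts and turns the commanded pose from where the row before left it, along the tool's axes as they then stand; what a row does not reach is not made up. A row lasts 1/12 s, in which the tool goes at most 41.7 mm and 7.16 degrees, less where a joint would pass 70% of its speed; a pose out of reach is approached as far as the arm can. A call with a gripper value outside its range is refused whole. "gripper" is the finger opening in m, from 0 to 0.094, set as the call begins (left out, the last holds). The fingers move at their own pace and stop on an object; the grip force is fixed at half the most. Time passes only in rows, so rows that do not move let the fingers close. It gives the time, the measured TCP pose, the force and the opening at its end, in the units of the state.
- r.sense(): the state, without advancing time (a new reading comes with each control period).
- r.get_image(name): name is "scene" or "side" or "wrist"; returns a dict with "frame" (384x512x3 uint8, red, green, blue), "z_map" (384x512 float32, m along the optical axis (not along the pixel's ray), 0 where there is no reading), "fovy" (degrees; the focal length in pixels is half the picture's height over the tangent of half this angle, whatever the lens; pixels are square), "cx", "cy" (the principal point, pixels), "dist_coeffs" ([k1, k2, p1, p2, k3] as OpenCV has them; the pictures are not rectified), "R" (3x3) and "t" (3): a world point X has camera coordinates R X + t. Camera axes: x right, y down, z forward; pixel columns grow to the right and rows downward; lengths in m; the calibration is good to about 2 mm. A picture is of the moment at which its call begins.
- r.hand_in(): hands the job in, once; it reports no verdict.
The state is a dict: "t": time; "q": joint angles; "joint_velocities": joint speeds; "joint_efforts": joint torques, N m; "position": TCP position; "orientation": TCP orientation; "ft_force": force on the tool from outside, world axes, zero at the start; "moment": the same for the moment, N m; "width": opening from 0.0 (shut) to 1.0 (fully open).
Only numpy, scipy, OpenCV 4.12 (cv2) and the standard library are available. Lean on these libraries where they do the work, as an engineer would, in place of code of your own. Each camera call takes 0.05 s, during which the arm holds its last target. There are 200 camera calls.

## Working session

There is one attempt and no reset: what is moved stays moved. The work goes in short steps, Python scripts to look and compute and a tool call to move; the robot and the scene stay as the last step left them, time stands still between calls to the robot, and variables do not carry over. Pictures are saved under pics/ and viewed, about 8 in all and at most 12, crops included, and the job is handed in when it is done.

Besides the shell and the picture viewer there is one more tool, called after "Emit:" in YAML: its name, and indented under it one key for each argument. servo_tool: Moves the arm, as the interface text tells. Its arguments: {"type":"object","properties":{"deltas":{"type":"array","items":{"type":"array","items":{"type":"number"}}},"gripper":{"type":"number"}},"required":["deltas"]}

```bash
mkdir -p pics; cat > h.py <<'E'
import numpy as np, cv2
from rig import r
def grab(name):
    im=r.get_image(name); np.savez('pics/%s.npz'%name,**im); return im
def load(name): return dict(np.load('pics/%s.npz'%name))
def cloud(im):
    z=im['z_map']; h,w=z.shape; f=h/2/np.tan(np.radians(float(im['fovy']))/2)
    K=np.array([[f,0,float(im['cx'])],[0,f,float(im['cy'])],[0,0,1]])
    u,v=np.meshgrid(np.arange(w),np.arange(h))
    p=cv2.undistortPoints(np.stack([u,v],-1).reshape(-1,1,2).astype(np.float64),K,im['dist_coeffs']).reshape(h,w,2)
    c=np.dstack([p*z[...,None],z]); X=(c-im['t'])@im['R']; X[z==0]=np.nan
    return X
def save(im,fn): cv2.imwrite('pics/'+fn,im['frame'][...,::-1])
E
python3 - <<'E'
from h import *
a=grab('scene');b=grab('side');c=grab('wrist')
m=np.hstack([a['frame'],b['frame']]);
cv2.imwrite('pics/1.png',cv2.resize(a['frame'],(800,600),interpolation=cv2.INTER_CUBIC)[...,::-1])
cv2.imwrite('pics/2.png',cv2.resize(b['frame'],(800,600),interpolation=cv2.INTER_CUBIC)[...,::-1])
for i in(a,b,c): print(i['fovy'],-i['R'].T@i['t'],i['R'][2],i['dist_coeffs'])
print(r.sense(),r.tcp_to_grasp)
E
```

```text
54.10657921554306 [ 1.02815233 -0.80783942  0.84898798] [-0.37081194  0.66349141 -0.64982894] [-0.00805881  0.          0.          0.          0.        ]
57.711191531087415 [0.17726821 0.90156249 0.7061081 ] [ 0.33978447 -0.7728784  -0.53591557] [-0.07634135  0.          0.          0.          0.        ]
71.46838196166475 [ 0.27940616 -0.50910057  0.3823044 ] [-0.23201401 -0.0889673  -0.96863529] [0.01446191 0.         0.         0.         0.        ]
{'t': 0.15, 'q': array([-1.31600097e+00,  2.76471865e-01,  1.50584273e+00, -1.04790274e-06,
        1.36068863e+00, -1.21020597e-01]), 'joint_velocities': array([-8.43082810e-05, -2.04588511e-03, -3.94046148e-03,  2.40888810e-05,
       -2.72629388e-04,  9.92351856e-04]), 'joint_efforts': array([ 1.03659433e-03, -4.04923618e+01, -2.37432110e+01,  7.01280311e-02,
        3.14907613e-02, -8.91582727e-05]), 'position': array([ 0.21098999, -0.53473421,  0.40399046]), 'orientation': array([ 9.82396918e-01,  1.86804168e-01, -4.76505552e-05, -7.03671441e-04]), 'ft_force': array([-0.57956759,  0.03601441,  1.01047137]), 'moment': array([-0.05304162,  0.0087018 , -0.05731147]), 'width': 0.9982870854090047} 0.1804
```

View pics/1.png

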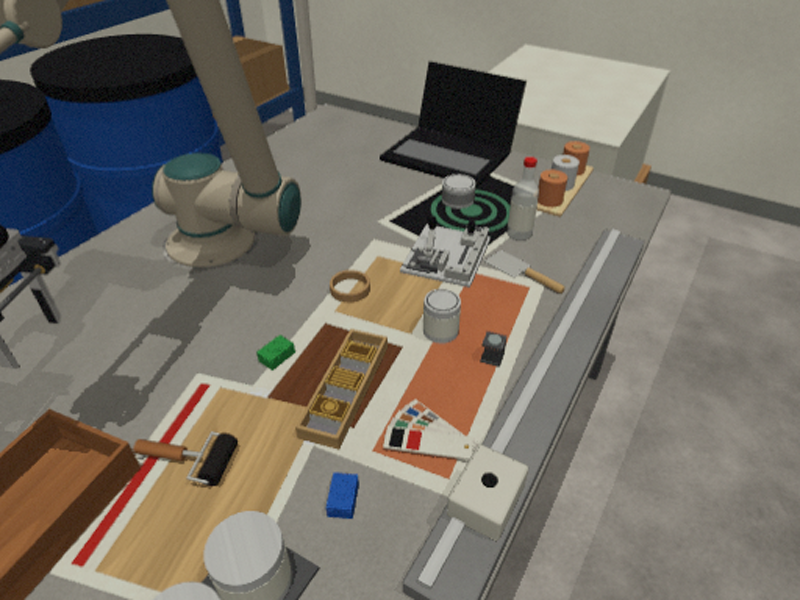

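View pics/2.png

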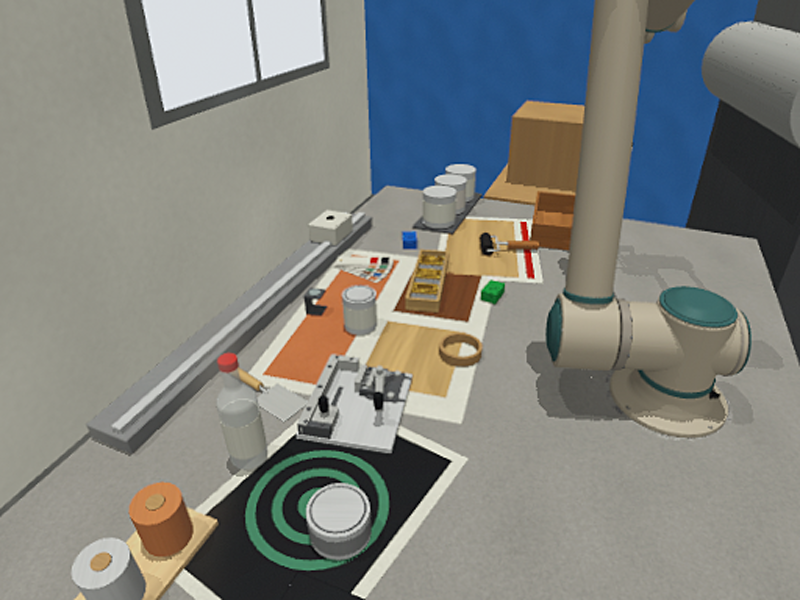

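The scene view shows the seal die at (330,405) of 800x600, the near end of the tray. The side view shows the bed at about (360,400), with knobs at (323,403) and (379,400).

```bash
python3 - <<'E'
from h import *
a=load('scene');A=cloud(a);b=load('side');B=cloud(b)
def p(X,u,v): 
    return np.round(X[int(v*.64),int(u*.64)],3)
for n,u,v in [('seal',330,405),('bars',345,378),('frame',360,350),('tape',349,272),('tin',441,303),('bluebk',342,485),('green',275,350),('loupe',492,345),('roller',218,460),('fan',420,435),('table',450,250),('free1',260,400),('free2',330,460)]: print(n,p(A,u,v))
for n,u,v in [('seal',428,290),('kn1',323,403),('kn2',379,400),('bedcorner near',395,440),('fence',322,380),('tinflat',340,510),('bottle',235,400),('knife',280,405)]: print(n,p(B,u,v))
E
```

```text
seal [ 0.581 -0.3    0.035]
bars [ 0.567 -0.236  0.039]
frame [ 0.553 -0.162  0.036]
tape [0.383 0.048 0.019]
tin [ 0.647 -0.007  0.085]
bluebk [ 0.684 -0.416  0.027]
green [ 0.408 -0.239  0.03 ]
loupe [ 0.771 -0.036  0.053]
roller [ 0.488 -0.48   0.032]
fan [ 0.74  -0.263  0.014]
table [0.542 0.249 0.013]
free1 [ 0.447 -0.337  0.005]
free2 [ 0.632 -0.375  0.003]
seal [ 0.54  -0.146  0.034]
kn1 [0.564 0.317 0.065]
kn2 [0.475 0.28  0.068]
bedcorner near [0.437 0.303 0.011]
fence [0.61  0.239 0.037]
tinflat [0.441 0.492 0.055]
bottle [0.642 0.436 0.143]
knife [0.67  0.298 0.004]
```

Emit:
servo_tool:
  deltas:
    - [0,0,0,5]
    - [0,0,0,5]
    - [0.028,-0.015,0,0]
    - [0.028,-0.015,0,0]
    - [0.028,-0.015,0,0]
    - [0.028,-0.015,0,0]
    - [0.028,-0.015,0,0]
    - [0.028,-0.015,0,0]
    - [0.028,-0.015,0,0]
    - [0.028,-0.015,0,0]

```text
t: 0.98
position: [0.4074, -0.3713, 0.4045]
orientation: [0.995, 0.1, -0.0, -0.0]
ft_force: [0.1, -1.1, 0.7]
width: 0.998
```

Emit:
servo_tool:
  deltas:
    - [0.028,-0.015,0,0]
    - [0.028,-0.015,0,0]
    - [0.028,-0.015,0,0]
    - [0.028,-0.015,0,0]
    - [0.028,-0.015,0,0]
    - [0.02,-0.01,0,0]
    - [0,0,0,0]
    - [0,0,0,0]

```text
t: 1.65
position: [0.5468, -0.2566, 0.4041]
orientation: [0.995, 0.102, -0.001, -0.0]
ft_force: [-0.2, 0.1, 1.0]
width: 1.003
```

```bash
cat >> h.py <<'E'
def topdown(X,frame,cx,cy,half=0.16,res=0.0005):
    "nearest-highest ortho colour picture and height map centred on cx,cy; cols = +x world, rows = -y world"
    n=int(2*half/res); H=np.full((n,n),np.nan); C=np.zeros((n,n,3),np.uint8)
    P=X.reshape(-1,3); F=frame.reshape(-1,3); ok=np.isfinite(P[:,0]); P=P[ok];F=F[ok]
    u=np.round((P[:,0]-cx)/res+n/2).astype(int); v=np.round(n/2-(P[:,1]-cy)/res).astype(int)
    k=(u>=0)&(u<n)&(v>=0)&(v<n); u,v,P,F=u[k],v[k],P[k],F[k]; o=np.argsort(P[:,2])
    H[v[o],u[o]]=P[o,2]; C[v[o],u[o]]=F[o]; return H,C
def rows(target,yaw):
    s=r.sense(); q=s['orientation']; a=2*np.arctan2(q[1],q[0]); p=s['position']
    d=np.array(target)-p; sp=np.degrees((a-yaw+np.pi/2)%np.pi-np.pi/2)
    x=np.array([np.cos(yaw),np.sin(yaw)]); y=np.array([np.sin(yaw),-np.cos(yaw)])
    yaw2=a-np.radians(sp); x=np.array([np.cos(yaw2),np.sin(yaw2)]); y=np.array([np.sin(yaw2),-np.cos(yaw2)])
    print('pos',p.round(4),'yaw',round(a,4),'| spin %.2f then x %.4f y %.4f z %.4f'%(sp,d[:2]@x,d[:2]@y,-d[2]),'t',s['t'].__round__(2),'F',s['ft_force'].round(1),'w',round(s['width']*94,1))
E
python3 - <<'E'
from h import *
rows([.55,-.25,.404],.2)
w=grab('wrist');X=cloud(w)
cv2.imwrite('pics/3.png',cv2.resize(w['frame'],(800,600),interpolation=cv2.INTER_CUBIC)[...,::-1])
P=X.reshape(-1,3)
t=P[(P[:,2]>.029)&(P[:,2]<.0345)&(abs(P[:,0]-.565)<.12)&(abs(P[:,1]+.235)<.2)]
print(len(t),cv2.minAreaRect(t[:,:2].astype(np.float32)))
E
```

```text
pos [ 0.5468 -0.2566  0.4041] yaw 0.2036 | spin 0.21 then x 0.0045 y -0.0058 z 0.0001 t 1.65 F [-0.2  0.1  1. ] w 94.3
6245 ((0.589949905872345, -0.23441031575202942), (0.16372253000736237, 0.3935588002204895), 2.8594565391540527)
```

View pics/3.png

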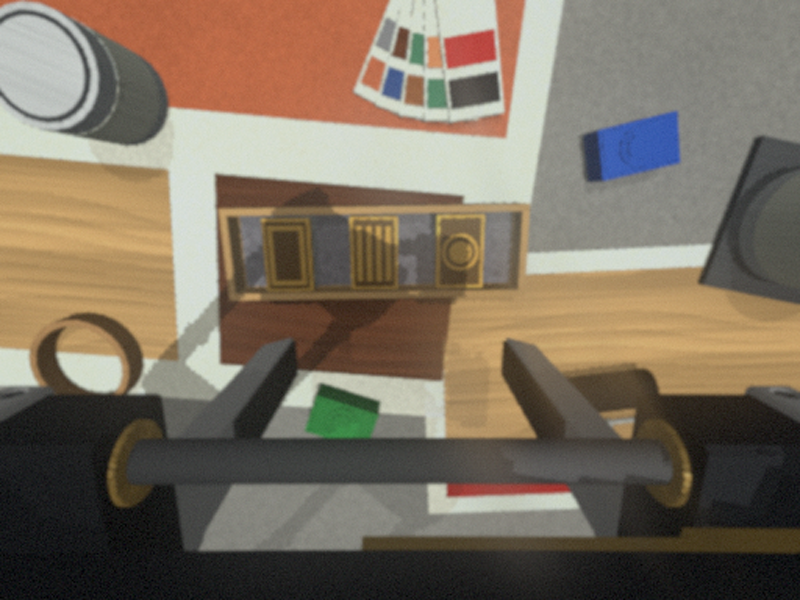

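The wrist view shows the tray at (220–530, 205–300). The seal die is on its right, centred at (460,251), with top corners at about (436,213)–(485,288).

```bash
cat >> h.py <<'E'
def onplane(im,uv,z,scale=.64):
    f=384/2/np.tan(np.radians(float(im['fovy']))/2)
    K=np.array([[f,0,float(im['cx'])],[0,f,float(im['cy'])],[0,0,1]])
    uv=(np.array(uv,float)+.5)*scale-.5
    p=cv2.undistortPoints(uv.reshape(-1,1,2),K,im['dist_coeffs']).reshape(-1,2)
    d=np.c_[p,np.ones(len(p))]@im['R']; o=-im['R'].T@im['t']
    return o+d*((z-o[2])/d[:,2])[:,None]
E
python3 - <<'E'
from h import *
w=load('wrist');X=cloud(w)
c=onplane(w,[(436,214),(484,215),(485,287),(437,287)],.034);print(c.round(4),c.mean(0))
e=onplane(w,[(228,208),(525,205),(520,289),(232,299)],.032);print(e.round(4))
e=e[:,:2]
print(np.arctan2(*(-(e[1]-e[0])[::1])*np.array([-1,1])) , [np.linalg.norm(e[i]-e[i-1]) for i in range(4)])
# die-top points by image patch
v,u=np.mgrid[0:384,0:512]; m=(u>276)&(u<314)&(v>133)&(v<188)&(abs(X[...,2]-.035)<.004)
g=w['frame'].astype(int); y=m&(g[...,0]-g[...,2]>25)
t=X[m][:,:2]; print(m.sum(),cv2.minAreaRect(t.astype(np.float32)), X[m].mean(0), np.median(X[m][:,2]))
E
```

```text
[[ 0.6099 -0.2751  0.034 ]
 [ 0.617  -0.3137  0.034 ]
 [ 0.5588 -0.3297  0.034 ]
 [ 0.5506 -0.2896  0.034 ]] [ 0.58406241 -0.30204714  0.034     ]
[[ 0.5799 -0.1076  0.032 ]
 [ 0.6314 -0.3448  0.032 ]
 [ 0.5629 -0.3601  0.032 ]
 [ 0.5039 -0.1187  0.032 ]]
0.21376779089890582 [np.float64(0.07681241507791918), np.float64(0.24270704373642749), np.float64(0.07024042410878917), np.float64(0.24845969842069932)]
1431 ((0.5838063955307007, -0.304915189743042), (0.07083825767040253, 0.045842245221138), 12.947785377502441) [ 0.58474511 -0.30142422  0.03295842] 0.03290807524985193
```

Emit:
servo_tool:
  deltas:
    - [0,0,0,-1.5]
    - [0.013,0.0265,0.02,0]
    - [0.013,0.0265,0.02,0]
    - [0,0,0.03,0]
    - [0,0,0.03,0]
    - [0,0,0.03,0]
    - [0,0,0,0]
    - [0,0,0,0]
  gripper: 0.056

```text
t: 2.37
position: [0.5822, -0.3039, 0.2734]
orientation: [0.994, 0.113, -0.002, -0.001]
ft_force: [0.1, -0.3, 0.9]
width: 0.597
```

```bash
python3 - <<'E'
from h import *
rows([.584,-.302,.2084],.23)
print(r.sense()['q'].round(3))
w=grab('wrist')
cv2.imwrite('pics/4.png',w['frame'][...,::-1])
E
```

```text
pos [ 0.5822 -0.3039  0.2734] yaw 0.2258 | spin -0.24 then x 0.0022 y -0.0015 z 0.0650 t 2.37 F [ 0.1 -0.3  0.9] w 56.1
[-5.870e-01  4.880e-01  1.508e+00 -1.000e-03  1.150e+00  7.580e-01]
```

View pics/4.png

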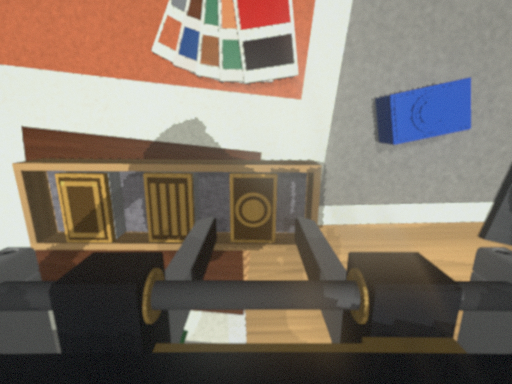

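The fingertips at (205,225) and (308,225) straddle the seal die, centred at (253,208), so I descend.

Emit:
servo_tool:
  deltas:
    - [0.001,0,0.02,-0.2]
    - [0.001,0,0.02,0]
    - [0,0,0.015,0]
    - [0,0,0.01,0]
    - [0,0,0,0]
    - [0,0,0,0]

```text
t: 2.92
position: [0.5859, -0.3031, 0.2112]
orientation: [0.993, 0.115, 0.001, 0.001]
ft_force: [0.2, -0.6, -0.3]
width: 0.595
```

Emit:
servo_tool:
  deltas:
    - [0,0,0,0]
    - [0,0,0,0]
    - [0,0,0,0]
    - [0,0,0,0]
    - [0,0,0,0]
    - [0,0,0,0]
  gripper: 0.03

```text
t: 3.42
position: [0.5858, -0.3023, 0.211]
orientation: [0.993, 0.115, 0.001, 0.0]
ft_force: [-0.9, 1.1, 6.2]
width: 0.423
```

Emit:
servo_tool:
  deltas:
    - [0,0,-0.01,0]
    - [0,0,-0.02,0]
    - [0,0,-0.035,0]
    - [0,0,-0.035,0]
    - [0,-0.03,-0.01,0]
    - [0,-0.03,0,0]
    - [0,-0.03,0,0]
    - [0,-0.03,0,0]
    - [0,-0.03,0,0]
    - [0,-0.03,0,0]

```text
t: 4.25
position: [0.5436, -0.1263, 0.3198]
orientation: [0.993, 0.115, -0.0, 0.0]
ft_force: [0.1, -0.1, -2.4]
width: 0.424
```

Emit:
servo_tool:
  deltas:
    - [0,-0.03,0,0]
    - [0,-0.03,0,0]
    - [0,-0.03,0,0]
    - [0,-0.03,0,0]
    - [0,-0.03,0,0]
    - [0,0,0,-6.5]
    - [0,0,0,-6.5]
    - [0,0,0,-6.5]
    - [0,0,0,-6.5]
    - [0,0,0,-6.5]

```text
t: 5.08
position: [0.5098, 0.0187, 0.3198]
orientation: [0.92, 0.391, -0.0, 0.0]
ft_force: [-0.0, 0.5, -1.8]
width: 0.421
```

Emit:
servo_tool:
  deltas:
    - [0,0,0,-6.5]
    - [0,0,0,-6.5]
    - [0,0,0,-6.5]
    - [0,0,0,-6.5]
    - [0,0,0,-6.5]
    - [0,0,0,-6.5]
    - [0,0,0,-6.5]
    - [0,0,0,-6]
    - [0,0,0,0]
    - [0,0,0,0]

```text
t: 5.92
position: [0.5099, 0.0186, 0.3198]
orientation: [0.662, 0.749, -0.0, 0.0]
ft_force: [1.1, 0.1, -3.0]
width: 0.426
```

```bash
python3 - <<'E'
from h import *
rows([.515,.02,.193],.23)
w=grab('scene'); s=grab('side'); X=cloud(s);
cv2.imwrite('pics/5.png',np.hstack([w['frame'][100:340,120:400],s['frame'][160:400,130:410]])[...,::-1])
P=cloud(load('wrist'))
E
```

```text
pos [0.5099 0.0186 0.3198] yaw 1.6944 | spin 83.90 then x 0.0053 y -0.0002 z 0.1268 t 5.92 F [ 1.1  0.1 -3. ] w 40.1Traceback (most recent call last):
  File "<stdin>", line 4, in <module>
    return _nx.concatenate(arrs, 1, dtype=dtype, casting=casting)
           ~~~~~~~~~~~~~~~^^^^^^^^^^^^^^^^^^^^^^^^^^^^^^^^^^^^^^^
ValueError: all the input array dimensions except for the concatenation axis must match exactly, but along dimension 0, the array at index 0 has size 240 and the array at index 1 has size 224
```

Emit:
servo_tool:
  deltas:
    - [0,0,0.03,0]
    - [0,0,0.03,0]
    - [0,0,0.025,0]
    - [0,0,0.015,0]
    - [0,0,0.008,0]
    - [0,0,0.003,0]
    - [0,0,0.002,0]
    - [0,0,0,0]

```text
t: 6.68
position: [0.5105, 0.0186, 0.2072]
orientation: [0.661, 0.75, 0.0, 0.001]
ft_force: [0.5, 0.5, -2.3]
width: 0.426
```

```bash
python3 - <<'E'
from h import *
rows([.515,.02,.205],.23)
E
```

```text
pos [0.5105 0.0186 0.2072] yaw 1.6967 | spin 84.03 then x 0.0047 y -0.0004 z 0.0022 t 6.68 F [ 0.5  0.5 -2.3] w 40.1
```

Emit:
servo_tool:
  deltas:
    - [0,0,0.001,0]
    - [0,0,0.0015,0]
    - [0,0,0,0]
    - [0,0,0,0]

```text
t: 7.02
position: [0.5106, 0.0186, 0.205]
orientation: [0.661, 0.75, 0.001, 0.001]
ft_force: [0.9, -0.7, 2.1]
width: 0.423
```

Emit:
servo_tool:
  deltas:
    - [0,0,0,0]
    - [0,0,0,0]
    - [0,0,0,0]
    - [0,0,-0.01,0]
    - [0,0,-0.03,0]
    - [0,0,-0.04,0]
    - [0,0,-0.04,7]
    - [0.01,0,-0.04,7]
    - [0.01,0,-0.035,7]
    - [0.02,0,0,7]
  gripper: 0.06

```text
t: 7.85
position: [0.517, 0.0575, 0.4078]
orientation: [0.825, 0.565, 0.006, 0.005]
ft_force: [0.7, 0.4, -0.8]
width: 0.641
```

Emit:
servo_tool:
  deltas:
    - [0,0,0,7]
    - [0,0,0,7]
    - [0,0,0,7]
    - [0,0,0,7]
    - [0,0,0,7]
    - [0,0,0,7]
    - [0,0,0,7]
    - [0,0,0,7]
    - [0,-0.03,0,6]
    - [0,-0.03,0,0]
  gripper: 0.086

```text
t: 8.68
position: [0.5048, 0.1165, 0.3998]
orientation: [0.998, 0.06, 0.0, 0.0]
ft_force: [0.5, -0.1, 0.1]
width: 0.915
```

Emit:
servo_tool:
  deltas:
    - [0,-0.03,0,0]
    - [0,-0.03,0,0]
    - [0,-0.03,0,0]
    - [0,-0.03,0,0]
    - [0,0,0,0]
    - [0,0,0,0]

```text
t: 9.18
position: [0.4896, 0.2371, 0.3996]
orientation: [0.998, 0.065, 0.0, 0.0]
ft_force: [-1.3, -0.2, -0.2]
width: 0.914
```

```bash
python3 - <<'E'
from h import *
rows([.5,.25,.40],.1)
w=grab('wrist')
cv2.imwrite('pics/5.png',cv2.resize(w['frame'],(800,600),interpolation=cv2.INTER_CUBIC)[...,::-1])
E
```

```text
pos [0.4896 0.2371 0.3996] yaw 0.1292 | spin 1.67 then x 0.0117 y -0.0118 z -0.0004 t 9.18 F [-1.3 -0.2 -0.2] w 85.9
```

View pics/5.png

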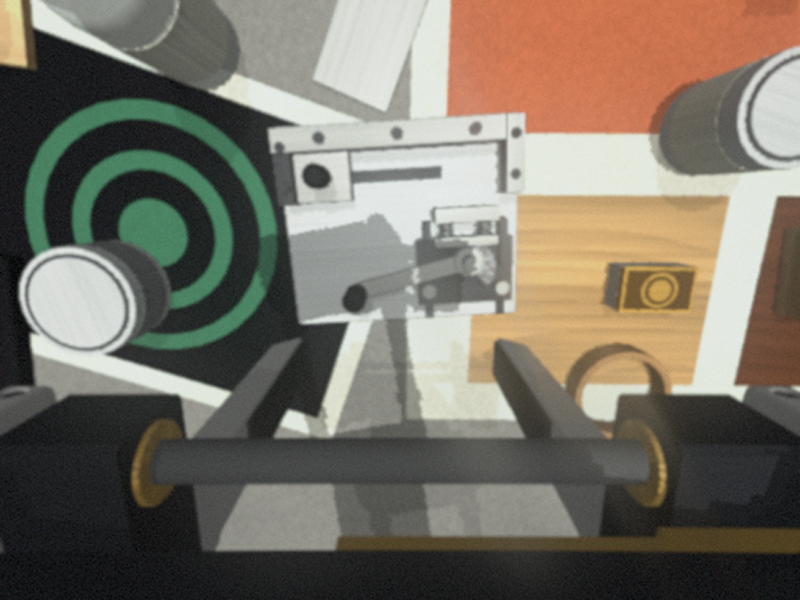

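Seal die stands free on the bench at (658,288). The bed's fence is along the top, the stop at (515,150), the pusher knob at (317,175), the jaw at (465,215), the pivot near (470,262) and the lever knob at (355,297). I need an enlarged crop to register the bed.

```bash
python3 - <<'E'
from h import *
w=load('wrist')
c=w['frame'][64:212,164:346]
cv2.imwrite('pics/6.png',cv2.resize(c,None,fx=4,fy=4,interpolation=cv2.INTER_CUBIC)[...,::-1])
E
```

```text
(no output)
```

View pics/6.png

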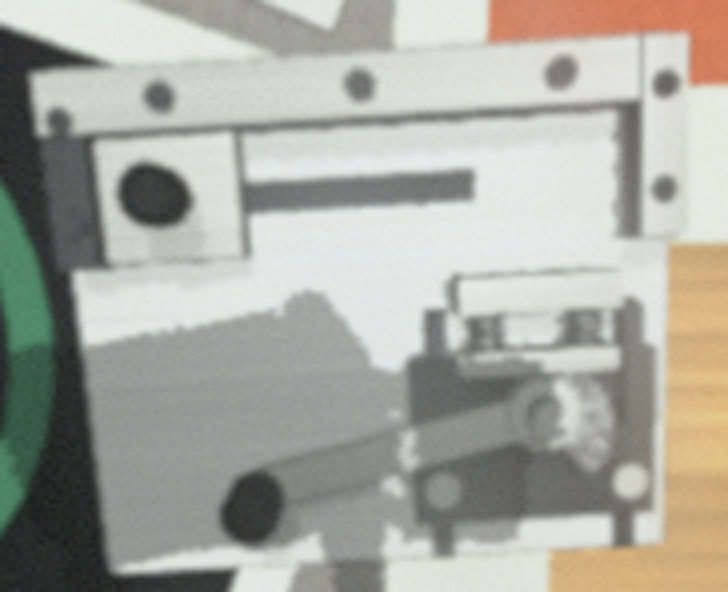

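```bash
cat > bed.py <<'E'
from h import *
from scipy.optimize import least_squares
def crop(uv,u0,v0,s): return (np.array(uv,float)+.5)/s-.5+np.array([u0,v0])
def fit(w,obs):
    W=np.array([onplane(w,crop([o[0]],164,64,4),o[2]/1e3,1)[0][:2] for o in obs])
    B=np.array([o[1] for o in obs])/1e3
    def res(p):
        c,s=np.cos(p[2]),np.sin(p[2]); M=np.array([[c,-s],[s,c]]); return (W-p[:2])@M-B  # world->bed
    f=least_squares(lambda p:res(p).ravel(),[.53,.24,.05],loss='soft_l1',f_scale=.001); return f.x,res(f.x)
E
python3 - <<'E'
from bed import *
w=load('wrist')
obs=[((110,574),(-85,100),12),((660,544),(-85,-100),12),((155,193),(42,61),71),((642,101),(62,-84),38),((240,131),(61,39),33),((247,258),(23,39),33)]
p,e=fit(w,obs); print(p,(e*1e3).round(1))
c,s=np.cos(p[2]),np.sin(p[2]); M=np.array([[c,-s],[s,c]])
for n,uv,z in [('fenceL',(60,136),38),('fenceM',(340,119),38),('stop',(642,235),38),('jawL',(456,276),38),('jawR',(620,269),38),('piv',(543,412),46),('lknob',(252,507),78),('plateR',(668,245),12)]:
    W=onplane(w,crop([uv],164,64,4),z/1e3,1)[0]; print(n,W.round(4),((W[:2]-p[:2])@M*1e3).round(1))
X=cloud(w)
for uv in [(155,193),(252,507),(340,95),(540,290),(543,412),(450,560)]: 
    u,v=crop(uv,164,64,4).round().astype(int); print(uv,np.nanmedian(X[v-1:v+2,u-1:u+2].reshape(-1,3),0).round(4))
# die on bench
d=onplane(w,[(622,268),(694,268),(692,311),(620,311)],.028); print(d.round(4),d.mean(0)); 
E
```

```text
[0.53836114 0.23952554 0.18223262] [[ 0.6 -0.6]
 [ 1.4  2.8]
 [-0.4 -2.1]
 [-0.3  1.4]
 [-0.7 -0.7]
 [-0.2  0.2]]
fenceL [0.5819 0.3409 0.038 ] [61.2 91.8]
fenceM [0.5976 0.2581 0.038 ] [61.6  7.6]
stop [0.5762 0.162  0.038 ] [ 23.2 -83.1]
jawL [0.5568 0.2168 0.038 ] [ 14.  -25.7]
jawR [0.5654 0.1668 0.038 ] [ 13.4 -76.4]
piv [0.5194 0.1843 0.046 ] [-28.6 -50.9]
lknob [0.4855 0.269  0.078 ] [-46.7  38.5]
plateR [0.5752 0.1465 0.012 ] [ 19.4 -98.2]
(155, 193) [0.5685 0.3058 0.069 ]
(252, 507) [0.4855 0.2687 0.0765]
(340, 95) [0.605  0.2586 0.0363]
(540, 290) [0.5561 0.1895 0.0366]
(543, 412) [0.52   0.1863 0.0546]
(450, 560) [ 0.4538  0.2004 -0.0012]
[[ 0.5275  0.0511  0.028 ]
 [ 0.5352 -0.0085  0.028 ]
 [ 0.4985 -0.0181  0.028 ]
 [ 0.4905  0.043   0.028 ]] [0.51292591 0.01689093 0.028     ]
```

Emit:
servo_tool:
  deltas:
    - [0,0.03,0,0]
    - [-0.002,0.035,0,0]
    - [-0.002,0.035,0,0]
    - [-0.002,0.035,0,0]
    - [0,0.035,0.02,0]
    - [0,0.035,0.03,0]
    - [0,0.0157,0.03,0]
    - [0,0,0.03,0]
    - [0,0,0,0]
    - [0,0,0,0]

```text
t: 10.07
position: [0.5109, 0.0183, 0.2914]
orientation: [0.998, 0.062, -0.002, -0.0]
ft_force: [0.0, -0.0, 0.5]
width: 0.913
```

```bash
python3 - <<'E'
from h import *
rows([.512,.0175,.2025],.128)
E
```

```text
pos [0.5109 0.0183 0.2914] yaw 0.1239 | spin -0.24 then x 0.0010 y 0.0010 z 0.0889 t 10.07 F [ 0.  -0.   0.5] w 85.8
```

Emit:
servo_tool:
  deltas:
    - [0.001,0.001,0.03,-0.2]
    - [0,0,0.03,0]
    - [0,0,0.018,0]
    - [0,0,0.01,0]
    - [0,0,0,0]
    - [0,0,0,0]

```text
t: 10.57
position: [0.5136, 0.0189, 0.2054]
orientation: [0.998, 0.065, 0.001, 0.0]
ft_force: [0.1, -0.3, 0.3]
width: 0.915
```

Emit:
servo_tool:
  deltas:
    - [0,0,0,0]
    - [0,0,0,0]
    - [0,0,0,0]
    - [0,0,0,0]
    - [0,0,0,0]
    - [0,0,0,0]
  gripper: 0.052

```text
t: 11.07
position: [0.5133, 0.0185, 0.2051]
orientation: [0.998, 0.065, 0.001, 0.001]
ft_force: [-0.2, -1.3, 6.4]
width: 0.655
```

```bash
python3 - <<'E'
from h import *
c,s=np.cos(.1822),np.sin(.1822)
T=np.array([[c,-s],[s,c]])@[.0395,-.022]+[.5384,.2395]
print(T); rows([T[0],T[1],.32],.1822)
E
```

```text
[0.58123243 0.2250213 ]
pos [0.5133 0.0185 0.2051] yaw 0.1303 | spin -2.98 then x 0.1043 y -0.1908 z -0.1149 t 11.07 F [-0.2 -1.3  6.4] w 61.5
```

Emit:
servo_tool:
  deltas:
    - [0,0,-0.01,0]
    - [0,0,-0.025,0]
    - [0,0,-0.04,0]
    - [0,0,-0.04,-3]
    - [0.015,-0.0272,0,0]
    - [0.015,-0.0272,0,0]
    - [0.015,-0.0272,0,0]
    - [0.015,-0.0272,0,0]
    - [0.015,-0.0272,0,0]
    - [0.015,-0.0272,0,0]

```text
t: 11.9
position: [0.5712, 0.1971, 0.3189]
orientation: [0.996, 0.091, -0.001, -0.0]
ft_force: [0.4, 1.1, -1.8]
width: 0.657
```

Emit:
servo_tool:
  deltas:
    - [0.014,-0.0276,0,0]
    - [0,0,0.02,0]
    - [0,0,0.025,0]
    - [0,0,0,0]
    - [0,0,0,0]

```text
t: 12.32
position: [0.5793, 0.2252, 0.2725]
orientation: [0.996, 0.091, -0.003, 0.0]
ft_force: [0.8, -0.2, -2.8]
width: 0.655
```

```bash
python3 - <<'E'
from h import *
rows([.5812,.2250,.2171],.1822)
w=grab('wrist'); s=grab('side')
c=cv2.resize(s['frame'][190:310,170:290],(384,384),interpolation=cv2.INTER_CUBIC)
cv2.imwrite('pics/7.png',np.hstack([w['frame'][:,60:460],c])[...,::-1])
E
```

```text
pos [0.5793 0.2252 0.2725] yaw 0.1822 | spin -0.00 then x 0.0018 y 0.0006 z 0.0554 t 12.32 F [ 0.8 -0.2 -2.8] w 61.6
```

View pics/7.png

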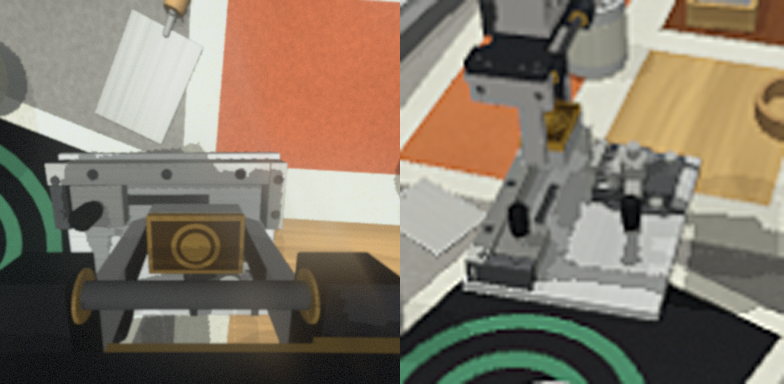

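The die is held level over the channel, its top at (147–243, 213–274). The knobs and pusher are clear of the fingers.

```bash
python3 - <<'E'
from bed import *
w=load('wrist'); p=[.5384,.2395,.1822]
c,s=np.cos(p[2]),np.sin(p[2]); M=np.array([[c,-s],[s,c]])
d=onplane(w,np.array([(149,214),(243,213),(241,273),(147,274)])+[60,0],.0954,1)
b=(d[:,:2]-p[:2])@M*1e3; print(b.round(1),b.mean(0))
# fence inner edge / stop corner re-measured: stop corner, fence edge
for uv,z in [((268+60,185),38)]: print((onplane(w,[uv],z/1e3,1)[0][:2]-p[:2])@M*1e3)
E
```

```text
[[ 57.1   5.9]
 [ 57.7 -51.7]
 [ 16.6 -52.2]
 [ 15.8   9. ]] [ 36.79665472 -22.268598  ]
[ 62.15222372 -81.7723951 ]
```

Emit:
servo_tool:
  deltas:
    - [0.0022,0,0.01,0]
    - [0,0,0.015,0]
    - [0,0,0.015,0]
    - [0,0,0.01,0]
    - [0,0,0.003,0]
    - [0,0,0,0]
    - [0,0,0,0]

```text
t: 13.0
position: [0.583, 0.2256, 0.2215]
orientation: [0.996, 0.091, 0.001, -0.0]
ft_force: [0.6, 0.1, -2.7]
width: 0.658
```

```bash
python3 - <<'E'
from h import *
rows([.5812,.2250,.2171],.1822)
E
```

```text
pos [0.583  0.2256 0.2215] yaw 0.1818 | spin -0.02 then x -0.0019 y 0.0003 z 0.0044 t 13.0 F [ 0.6  0.1 -2.7] w 61.9
```

Emit:
servo_tool:
  deltas:
    - [-0.001,0,0.001,0]
    - [0,0,0.0015,0]
    - [0,0,0.0015,0]
    - [0,0,0.0005,0]
    - [0,0,0,0]
    - [0,0,0,0]

```text
t: 13.5
position: [0.5817, 0.2256, 0.2171]
orientation: [0.996, 0.091, 0.0, -0.0]
ft_force: [-1.0, 0.8, 2.2]
width: 0.658
```

Emit:
servo_tool:
  deltas:
    - [0,0,0,0]
    - [0,0,0,0]
    - [0,0,0,0]
    - [0,0,0,0]
    - [0,0,-0.01,0]
    - [0,0,-0.03,0]
    - [0,0,-0.04,0]
    - [0,0,-0.02,0]
    - [0,0,0,0]
    - [0,0,0,0]
  gripper: 0.086

```text
t: 14.33
position: [0.5818, 0.2256, 0.3186]
orientation: [0.996, 0.091, 0.002, -0.0]
ft_force: [-0.6, 0.2, -0.3]
width: 0.915
```

```bash
cat >> bed.py <<'E'
P0=[.5384,.2395,.1822]; c,s=np.cos(P0[2]),np.sin(P0[2]); M=np.array([[c,-s],[s,c]])
def b2w(x,y): return M@[x/1e3,y/1e3]+P0[:2]
def w2b(W): return (np.asarray(W)[...,:2]-P0[:2])@M*1e3
E
python3 - <<'E'
from bed import *
t=b2w(42,35); rows([*t,.251],.1822); print(w2b(r.sense()['position']))
w=grab('wrist'); X=cloud(w); c=w['frame'][100:300,120:400]
cv2.imwrite('pics/8.png',cv2.resize(c,None,fx=2.8,fy=2.8,interpolation=cv2.INTER_CUBIC)[...,::-1])
E
```

```text
pos [0.5818 0.2256 0.3186] yaw 0.1821 | spin -0.01 then x 0.0018 y -0.0566 z 0.0676 t 14.33 F [-0.6  0.2 -0.3] w 86.0
[ 40.18166924 -21.57756381]
```

View pics/8.png

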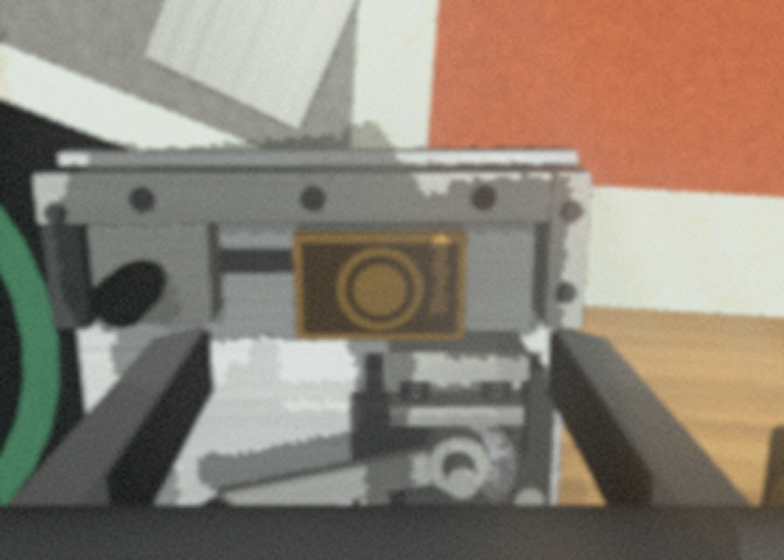

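The die lies flat in the channel at (380,285), parallel to the fence, with clear gaps to the stop and the pusher.

Emit:
servo_tool:
  deltas:
    - [0.0018,-0.02,0,0]
    - [0,-0.025,0,0]
    - [0,-0.0116,0,0]
    - [0,0,0,0]
    - [0,0,0.02,0]
    - [0,0,0.025,0]
    - [0,0,0.015,0]
    - [0,0,0.0076,0]
    - [0,0,0,0]
    - [0,0,0,0]

```text
t: 15.22
position: [0.5733, 0.2809, 0.2486]
orientation: [0.996, 0.091, -0.0, 0.0]
ft_force: [-0.3, 0.3, 0.6]
width: 0.914
```

Emit:
servo_tool:
  deltas:
    - [0,0.008,0,0]
    - [0,0.008,0,0]
    - [0,0.008,0,0]
    - [0,0.008,0,0]
    - [0,0.008,0,0]
    - [0,0.008,0,0]
    - [0,0,0,0]
    - [0,0,0,0]

```text
t: 15.88
position: [0.5824, 0.2338, 0.2498]
orientation: [0.996, 0.09, 0.001, -0.0]
ft_force: [1.3, 3.5, 2.0]
width: 0.913
```

```bash
python3 - <<'E'
from bed import *
t=b2w(42,-33); rows([*t,.251],.1822); print(w2b(r.sense()['position']))
E
```

```text
pos [0.5824 0.2338 0.2498] yaw 0.1808 | spin -0.08 then x -0.0002 y 0.0195 z -0.0012 t 15.88 F [1.3 3.5 2. ] w 85.8
[ 42.21675207 -13.5402814 ]
```

Emit:
servo_tool:
  deltas:
    - [0,0.005,0,0]
    - [0,0.005,0,0]
    - [0,0.004,0,0]
    - [0,0.003,0,0]
    - [0,0,0,0]
    - [0,0,0,0]

```text
t: 16.38
position: [0.5853, 0.2181, 0.2496]
orientation: [0.996, 0.091, 0.001, -0.001]
ft_force: [0.6, 5.1, 3.1]
width: 0.918
```

Emit:
servo_tool:
  deltas:
    - [0,0.0015,0,0]
    - [0,0.001,0,0]
    - [0,0,0,0]
    - [0,0,0,0]

```text
t: 16.72
position: [0.5856, 0.216, 0.2496]
orientation: [0.996, 0.091, 0.001, -0.001]
ft_force: [0.4, 6.1, 3.6]
width: 0.917
```

Emit:
servo_tool:
  deltas:
    - [0,0.001,0,0]
    - [0,0.001,0,0]
    - [0,0,0,0]
    - [0,0,0,0]

```text
t: 17.05
position: [0.5857, 0.2153, 0.2495]
orientation: [0.996, 0.09, 0.001, -0.003]
ft_force: [0.5, 10.5, 2.4]
width: 0.918
```

Emit:
servo_tool:
  deltas:
    - [0,0.0015,0,0]
    - [0,0.001,0,0]
    - [0,0,0,0]
    - [0,0,0,0]

```text
t: 17.38
position: [0.5858, 0.2143, 0.2494]
orientation: [0.996, 0.09, 0.001, -0.005]
ft_force: [-0.3, 15.6, 2.6]
width: 0.92
```

```bash
python3 - <<'E'
from bed import *
rows([*b2w(42,40),.251],.1822); print(w2b(r.sense()['position']))
E
```

```text
pos [0.5858 0.2143 0.2494] yaw 0.1799 | spin -0.13 then x -0.0001 y -0.0734 z -0.0016 t 17.38 F [-0.3 15.6  2.6] w 86.4
[ 42.08935596 -33.38514003]
```

Emit:
servo_tool:
  deltas:
    - [0,-0.006,0,0]
    - [0,-0.01,0,0]
    - [0,-0.012,0,0]
    - [0,-0.012,0,0]
    - [0,-0.012,0,0]
    - [0,-0.012,0,0]
    - [0,-0.009,0,0]
    - [0,0,0,0]
    - [0,0,0,0]
    - [0,0,-0.03,0]

```text
t: 18.22
position: [0.5708, 0.2811, 0.2731]
orientation: [0.996, 0.091, -0.007, 0.003]
ft_force: [-0.1, -0.5, 0.1]
width: 0.914
```

Emit:
servo_tool:
  deltas:
    - [0,0,-0.03,0]
    - [-0.02,0.01,-0.03,0]
    - [-0.025,0.015,-0.03,0]
    - [-0.025,0.015,-0.03,0]
    - [-0.02,0.005,0,0]
    - [0,0,0,0]
    - [0,0,0,0]
  gripper: 0.05

```text
t: 18.8
position: [0.4922, 0.221, 0.3991]
orientation: [0.996, 0.09, 0.0, 0.0]
ft_force: [0.5, 0.2, -1.0]
width: 0.533
```

```bash
python3 - <<'E'
from bed import *
rows([*b2w(-47,38.5),.26],.1822)
w=grab('wrist')
cv2.imwrite('pics/9.png',cv2.resize(w['frame'][40:190,150:350],None,fx=4,fy=4,interpolation=cv2.INTER_CUBIC)[...,::-1])
E
```

```text
pos [0.4922 0.221  0.3991] yaw 0.1809 | spin -0.07 then x 0.0018 y -0.0483 z 0.1391 t 18.8 F [ 0.5  0.2 -1. ] w 50.1
```

View pics/9.png

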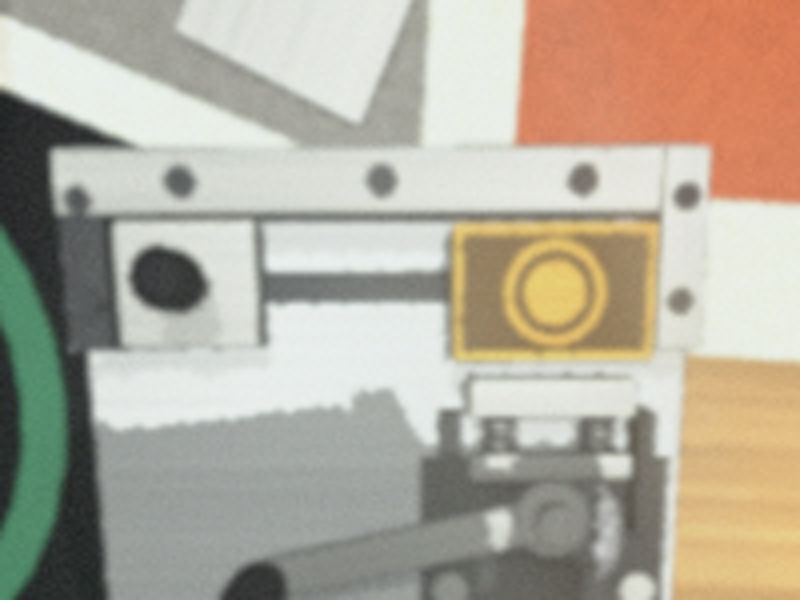

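The die is home against the stop at (555,290), and the pusher is back at rest at (190,285). The die is about 137 px wide and fence to jaw is about 164 px, so the jaw gap is about 8 mm.

```bash
python3 - <<'E'
from bed import *
w=load('wrist')
def q(n,uv,z): print(n,w2b(onplane(w,crop([uv],150,40,4),z/1e3,1))[0].round(1))
q('knob',(254,588),78);q('piv',(553,520),54.6);q('piv46',(553,520),46);q('jawL',(470,379),38);q('jawR',(637,376),38);q('fence',(550,214),38);q('stopcorner',(660,214),38)
q('die1',(453,222),40);q('die2',(660,220),40);q('die3',(655,359),40);q('die4',(453,361),40)
X=cloud(w)
for uv in [(240,588),(553,520),(550,240)]:
    u,v=crop(uv,150,40,4).round().astype(int); print(X[v,u].round(4), w2b(X[v,u]).round(1))
rows([*b2w(-47,38.5),.29],.1822+np.pi/2+.2); 
E
```

```text
knob [-44.   37.5]
piv [-28.2 -50.8]
piv46 [-29.6 -51.9]
jawL [ 13.3 -25.8]
jawR [ 14.1 -77.5]
fence [ 61.3 -49.2]
stopcorner [ 61.2 -82. ]
die1 [ 58.9 -20.2]
die2 [ 59.3 -81.7]
die3 [ 19.2 -82.4]
die4 [ 18.7 -20.4]
[0.4866 0.2722 0.0757] [-45.   41.5]
[0.5194 0.1842 0.0546] [-28.7 -51. ]
[0.5998 0.2009 0.04  ] [ 53.4 -49. ]
pos [0.4929 0.2215 0.3984] yaw 0.1813 | spin 78.49 then x -0.0468 y -0.0105 z 0.1084 t 18.85 F [ 1.2 -0.1  0.5] w 50.2
```

Emit:
servo_tool:
  deltas:
    - [0,0,0,-6.7]
    - [0,0,0,-6.7]
    - [0,0,0,-6.7]
    - [0,0,0,-6.7]
    - [0,0,0,-6.7]
    - [0,0,0,-6.7]
    - [0,0,0,-6.7]
    - [0,0,0,-6.7]
    - [0,0,0,-6.7]
    - [0,0,0,-6.7]

```text
t: 19.68
position: [0.494, 0.2225, 0.3968]
orientation: [0.778, 0.628, -0.001, -0.0]
ft_force: [0.9, 0.2, -0.2]
width: 0.533
```

Emit:
servo_tool:
  deltas:
    - [0,0,0,-6.7]
    - [0,0,0,-6.7]
    - [0,0,0,-6.7]
    - [0,0,0,-6.7]
    - [0,0,0,-6.7]
    - [0.0245,0.006,0.03,0]
    - [0.0245,0.006,0.03,0]
    - [0,0,0.03,0]
    - [0,0,0,0]
    - [0,0,0,0]

```text
t: 20.52
position: [0.4867, 0.2723, 0.3061]
orientation: [0.567, 0.824, -0.003, -0.001]
ft_force: [0.3, -0.4, -0.2]
width: 0.531
```

```bash
python3 - <<'E'
from bed import *
rows([*b2w(-46,41),.25],.1822+np.pi/2+.19); print(w2b(r.sense()['position']),r.sense()['q'].round(2))
w=grab('wrist')
cv2.imwrite('pics/10.png',w['frame'][...,::-1])
E
```

```text
pos [0.4867 0.2723 0.3061] yaw 1.9369 | spin -0.35 then x -0.0004 y -0.0012 z 0.0561 t 20.52 F [ 0.3 -0.4 -0.2] w 49.9
[-44.92640807  41.62594323] [ 0.39  0.32  1.69 -0.    1.13  0.02]
```

View pics/10.png

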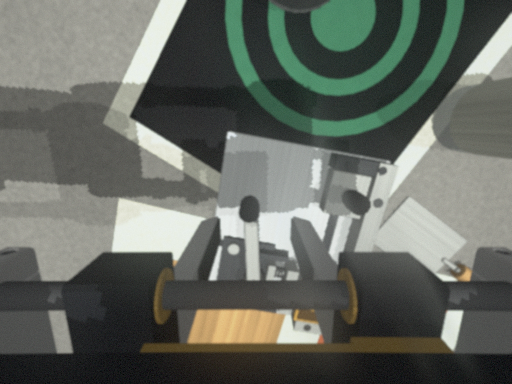

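The lever knob, at (250,208), sits between the fingertips at (210,225) and (305,225), slightly left of the middle.

```bash
python3 - <<'E'
from bed import *
w=load('wrist'); k=onplane(w,[(250,205)],.078,1)[0]; print(w2b(k)); rows([k[0],k[1],.25],.1822+np.pi/2+.19)
E
```

```text
[-50.76605892  48.73322622]
pos [0.4873 0.2723 0.3081] yaw 1.9363 | spin -0.38 then x 0.0083 y -0.0050 z 0.0581 t 20.57 F [-0.3 -0.2 -0.4] w 49.7
```

```bash
python3 - <<'E'
from bed import *
w=load('wrist'); X=cloud(w); g=w['frame'].astype(int).sum(2)
S=np.s_[190:228,236:266]; m=(X[S][...,2]>.066)&(X[S][...,2]<.085); P=X[S][m]; print(len(P),P.mean(0),(P.max(0)+P.min(0))/2, P.max(0)-P.min(0),w2b((P.max(0)+P.min(0))/2)); v,u=np.nonzero(m); print(u.min()+236,u.max()+236,v.min()+190,v.max()+190)
k=(P.max(0)+P.min(0))/2
rows([k[0],k[1],.25],.1822+np.pi/2+.19)
E
```

```text
369 [0.48104883 0.27182447 0.07446386] [0.48139868 0.27048631 0.07202897] [0.01747359 0.0178498  0.01180614] [-50.44327662  40.80168308]
239 259 200 222
pos [0.4873 0.2723 0.3081] yaw 1.9363 | spin -0.38 then x 0.0005 y -0.0062 z 0.0581 t 20.57 F [-0.3 -0.2 -0.4] w 49.7
```

Emit:
servo_tool:
  deltas:
    - [0,-0.0035,0.02,0]
    - [0,0,0.02,0]
    - [0,0,0.013,0]
    - [0,0,0.004,0]
    - [0,0,0,0]
    - [0,0,0,0]

```text
t: 21.07
position: [0.4842, 0.2709, 0.2532]
orientation: [0.567, 0.824, 0.001, 0.001]
ft_force: [0.6, 1.0, -0.7]
width: 0.535
```

Emit:
servo_tool:
  deltas:
    - [0,0,0,0]
    - [0,0,0,0]
    - [0,0,0,0]
    - [0,0,0,0]
    - [0,0,0,0]
  gripper: 0.022

```text
t: 21.48
position: [0.4828, 0.2708, 0.2519]
orientation: [0.567, 0.824, -0.0, -0.0]
ft_force: [-1.6, 0.1, 1.2]
width: 0.245
```

```bash
python3 - <<'E'
from bed import *
rows([*b2w(-46,41),.25],.1822+np.pi/2+.19); print(w2b(r.sense()['position']),r.sense()['moment'])
E
```

```text
pos [0.4828 0.2708 0.2519] yaw 1.9362 | spin -0.39 then x -0.0004 y 0.0030 z 0.0019 t 21.48 F [-1.6  0.1  1.2] w 23.0
[-49.01833551  40.82014352] [-0.09381351  0.13320468 -0.02263093]
```

Emit:
servo_tool:
  deltas:
    - [-0.0003,-0.004,0,-3]
    - [-0.0004,-0.0081,0,-4.9]
    - [-0.0004,-0.0081,0,-4.9]
    - [-0.0004,-0.0081,0,-4.9]
    - [-0.0004,-0.0081,0,-4.9]
    - [-0.0004,-0.0081,0,-4.9]
    - [-0.0004,-0.0081,0,-4.9]
    - [-0.0004,-0.0081,0,-4.9]
    - [-0.0004,-0.0081,0,-4.9]
    - [0,0,0,0]

```text
t: 22.32
position: [0.4331, 0.2247, 0.2519]
orientation: [0.232, 0.973, 0.0, -0.0]
ft_force: [0.3, 0.0, -0.3]
width: 0.237
```

```bash
cat >> bed.py <<'E'
def lever():
    s=r.sense(); b=w2b(s['position'])-[-28.5,-51.2]; a=2*np.arctan2(s['orientation'][1],s['orientation'][0])-P0[2]-np.pi/2
    print('theta %.3f R %.1f toolang %.3f'%(np.arctan2(-b[0],b[1]),np.hypot(*b),a), 'F',s['ft_force'].round(1),'radial,tang-cmd', 'z',s['position'][2].round(4),'w',s['width']*94)
E
python3 -c "
from bed import *
lever()"
```

```text
theta 0.949 R 95.6 toolang 0.920 F [ 0.3  0.  -0.3] radial,tang-cmd z 0.2519 w 22.291097781690883
```

Emit:
servo_tool:
  deltas:
    - [-0.0004,-0.0081,0,-4.9]
    - [-0.0004,-0.0081,0,-4.9]
    - [-0.0004,-0.0081,0,-4.9]
    - [-0.0004,-0.0081,0,-4.9]
    - [-0.0004,-0.0081,0,-4.9]
    - [-0.0004,-0.0081,0,-4.9]
    - [-0.0004,-0.0081,0,-4.9]
    - [-0.0004,-0.0081,0,-4.9]
    - [0,0,0,0]

```text
t: 23.07
position: [0.4264, 0.1614, 0.2519]
orientation: [-0.107, 0.994, -0.0, 0.0]
ft_force: [-0.6, -0.5, 0.3]
width: 0.236
```

```bash
python3 -c "
from bed import *
lever()
s=grab('side');w=grab('scene');a=grab('wrist')
for n,i in(('scene',w),('side',s)):
    X=cloud(i);B=np.dstack([w2b(X.reshape(-1,3)).reshape(*X.shape[:2],2),X[...,2]*1e3])
    m=(abs(B[...,2]-38)<4)&(B[...,0]>0)&(B[...,0]<70)&(abs(B[...,1]+52)<22)
    print(n,m.sum()); h=np.histogram(B[m][:,0],bins=range(0,72,2)); print(h[0])
"
```

```text
theta 1.626 R 95.9 toolang 1.602 F [-0.6 -0.5  0.3] radial,tang-cmd z 0.2519 w 22.224135540522223
scene 82
[0 1 1 0 2 2 5 2 3 4 5 2 4 2 0 1 0 3 0 2 2 2 1 3 2 2 1 1 5 5 3 2 5 4 5]
side 190
[ 0  0  0  4  5  4  6  5  5  7  8  8  5  6  6  7  3 10  5  8  4  5  6  9
  3  8  7  5  6  6  4  6  8  3  8]
```

Emit:
servo_tool:
  deltas:
    - [0,0,0,0]
    - [0,0,0,0]
    - [0,0,0,0]
    - [0,0,-0.03,0]
    - [0,0,-0.04,0]
    - [0,0,-0.04,0]
    - [-0.029,0,-0.036,0]
    - [-0.029,0,0,0]
    - [-0.029,0,0,0]
    - [-0.029,0,0,0]
  gripper: 0.04

```text
t: 24.05
position: [0.5375, 0.1864, 0.3953]
orientation: [-0.107, 0.994, 0.0, 0.001]
ft_force: [0.4, -0.4, 0.1]
width: 0.423
```

Emit:
servo_tool:
  deltas:
    - [-0.029,0,0,0]
    - [-0.029,0,0,0]
    - [-0.029,0,0,0]
    - [-0.029,0,0,0]
    - [0,0,0,0]
    - [0,0,0,0]

```text
t: 24.55
position: [0.6508, 0.211, 0.3926]
orientation: [-0.107, 0.994, -0.0, -0.001]
ft_force: [0.3, 0.6, 0.0]
width: 0.426
```

```bash
python3 - <<'E'
from bed import *
w=grab('wrist'); rows([*b2w(110,-50),.4],.18)
uv=[]
f=384/2/np.tan(np.radians(float(w['fovy']))/2); K=np.array([[f,0,float(w['cx'])],[0,f,float(w['cy'])],[0,0,1]])
c=np.append(b2w(5,-50),.04); u,v=cv2.projectPoints(c[None],cv2.Rodrigues(w['R'])[0],w['t'],K,w['dist_coeffs'])[0].ravel(); print(u,v)
u0,v0=int(u-95),int(max(v-75,0)); print(u0,v0)
cv2.imwrite('pics/11.png',cv2.resize(w['frame'][v0:v0+150,u0:u0+190],None,fx=4,fy=4,interpolation=cv2.INTER_CUBIC)[...,::-1])
E
```

```text
pos [0.6497 0.2109 0.3931] yaw 3.3566 | spin 2.01 then x -0.0057 y -0.0017 z -0.0069 t 24.6 F [0.1 0.3 1.3] w 40.2
257.3711532777043 99.47587555207481
162 24
```

View pics/11.png

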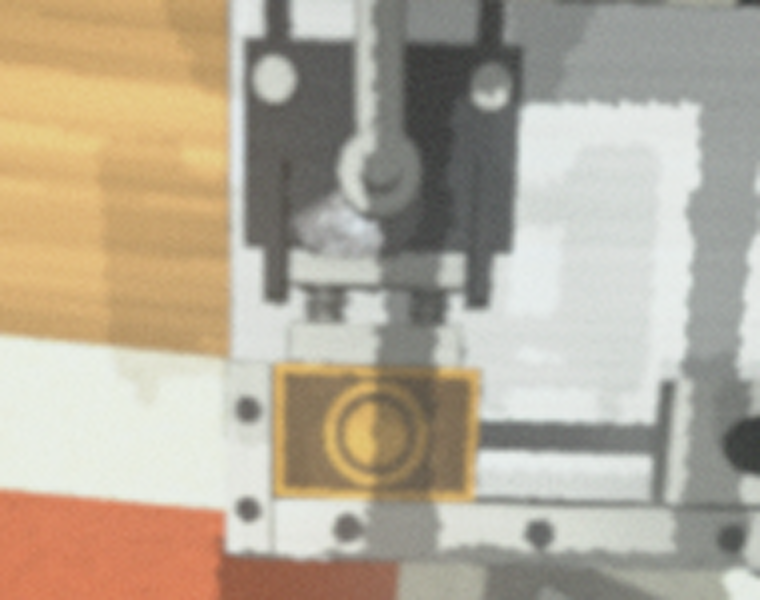

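The die is between the fence (edge at v≈500) and the jaw (v≈362). The jaw is touching the die at v≈366, and the lever points nearly straight up, at about 1.6 rad. Next I measure the spring gap against the open-jaw picture.

```bash
python3 - <<'E'
import cv2,numpy as np
a=cv2.imread('pics/9.png',0).astype(float);b=cv2.imread('pics/11.png',0).astype(float)
print('9');  
for c in [(530,560)]: print([int(x) for x in a[370:490:3,c[0]:c[1]].mean(1)])
print('9 spring'); print([int(x) for x in a[370:490:3,485:512].mean(1)])
print('11'); print([int(x) for x in b[240:380:3,350:375].mean(1)])
print('11 spring L'); print([int(x) for x in b[240:380:3,312:338].mean(1)])
print('11 spring R'); print([int(x) for x in b[240:380:3,440:446].mean(1)])
E
```

```text
9
[213, 199, 186, 196, 222, 229, 232, 231, 229, 228, 227, 226, 226, 226, 220, 208, 199, 205, 215, 221, 220, 221, 221, 213, 197, 176, 152, 134, 129, 136, 143, 145, 142, 141, 138, 133, 126, 119, 125, 134]
9 spring
[214, 199, 185, 194, 219, 229, 232, 231, 230, 229, 227, 227, 226, 226, 219, 187, 149, 135, 141, 145, 139, 135, 127, 125, 129, 128, 124, 134, 164, 194, 212, 212, 196, 172, 153, 139, 127, 112, 99, 93]
11
[181, 175, 169, 164, 162, 167, 177, 189, 197, 201, 203, 205, 206, 196, 173, 143, 137, 161, 193, 206, 211, 212, 213, 215, 217, 217, 215, 212, 205, 201, 201, 201, 203, 206, 207, 207, 207, 208, 208, 207, 199, 181, 166, 169, 167, 152, 137]
11 spring L
[158, 160, 161, 161, 166, 177, 189, 198, 203, 206, 207, 209, 207, 193, 169, 139, 116, 112, 122, 127, 122, 115, 115, 118, 123, 131, 142, 154, 180, 202, 210, 210, 209, 209, 210, 211, 211, 212, 211, 205, 195, 185, 179, 177, 166, 147, 129]
11 spring R
[80, 84, 87, 97, 120, 148, 168, 169, 169, 171, 177, 185, 188, 187, 178, 159, 127, 103, 100, 106, 108, 106, 106, 111, 120, 125, 126, 128, 147, 174, 193, 199, 198, 198, 200, 197, 203, 209, 211, 208, 207, 197, 184, 182, 177, 160, 137]
```

```bash
cat > prof.py <<'E'
from bed import *
def prof(w,y,z=.038,x0=-15,x1=75,half=3,step=.5):
    "mean brightness along bed x at bed y (mm), plane z"
    f=384/2/np.tan(np.radians(float(w['fovy']))/2); K=np.array([[f,0,float(w['cx'])],[0,f,float(w['cy'])],[0,0,1]])
    xs=np.arange(x0,x1,step); out=0
    for yy in np.linspace(y-half,y+half,7):
        P=np.array([np.append(b2w(x,yy),z) for x in xs]); uv=cv2.projectPoints(P,cv2.Rodrigues(w['R'])[0],w['t'],K,w['dist_coeffs'])[0].reshape(-1,2).astype(np.float32)
        out=out+cv2.remap(w['frame'].astype(np.float32),uv[:,:1],uv[:,1:],cv2.INTER_CUBIC)[:,0]
    return xs,out/7
E
python3 - <<'E'
from prof import *
w=load('wrist')
for y in (-38,-67):
    xs,p=prof(w,y); print(y); print(' '.join('%g:%d/%d'%(x,a[0],a[2]) for x,a in zip(xs,p) if -8<x<26 or x>56 and x<66))
X=cloud(w)
for n,x,y in (('jaw',17,-50),('carrier',-4,-40),('between',7,-50)):
    pass
E
```

```text
-38
-7.5:123/122 -7:124/123 -6.5:125/123 -6:124/122 -5.5:124/122 -5:123/122 -4.5:123/122 -4:124/122 -3.5:124/122 -3:125/121 -2.5:123/120 -2:122/119 -1.5:118/115 -1:114/111 -0.5:108/105 0:103/100 0.5:98/96 1:92/90 1.5:88/86 2:86/85 2.5:87/86 3:90/88 3.5:92/90 4:94/92 4.5:95/92 5:95/93 5.5:97/95 6:99/96 6.5:98/95 7:95/92 7.5:94/90 8:94/91 8.5:96/93 9:98/96 9.5:102/99 10:106/103 10.5:111/107 11:118/114 11.5:122/119 12:126/123 12.5:127/124 13:128/125 13.5:128/125 14:128/124 14.5:128/124 15:128/125 15.5:128/124 16:127/124 16.5:128/125 17:129/126 17.5:130/127 18:131/128 18.5:132/129 19:132/129 19.5:131/129 20:130/127 20.5:127/124 21:125/118 21.5:123/110 22:123/102 22.5:127/94 23:131/89 23.5:133/84 24:133/82 24.5:128/79 25:122/77 25.5:114/76 56.5:108/82 57:107/81 57.5:109/81 58:114/82 58.5:121/84 59:130/86 59.5:138/88 60:144/90 60.5:146/90 61:146/93 61.5:144/100 62:141/107 62.5:141/117 63:142/125 63.5:144/133 64:146/138 64.5:148/140 65:149/142 65.5:149/142
-67
-7.5:183/178 -7:190/185 -6.5:195/190 -6:199/194 -5.5:202/196 -5:204/198 -4.5:205/199 -4:206/200 -3.5:208/202 -3:208/202 -2.5:207/201
[... 174 characters left out ...]
16/109 6:115/109 6.5:117/110 7:120/114 7.5:123/117 8:126/120 8.5:131/126 9:136/130 9.5:144/138 10:149/144 10.5:161/155 11:176/170 11.5:190/184 12:201/195 12.5:206/201 13:210/204 13.5:210/204 14:209/203 14.5:209/203 15:208/203 15.5:208/203 16:209/203 16.5:210/204 17:211/205 17.5:211/205 18:211/205 18.5:212/205 19:212/206 19.5:211/205 20:208/202 20.5:205/198 21:200/188 21.5:198/179 22:198/161 22.5:201/145 23:205/127 23.5:208/115 24:208/107 24.5:202/102 25:193/101 25.5:177/98 56.5:141/91 57:142/92 57.5:146/92 58:151/94 58.5:163/96 59:177/98 59.5:191/102 60:202/105 60.5:207/108 61:212/120 61.5:211/133 62:212/154 62.5:215/178 63:220/198 63.5:224/215 64:226/221 64.5:227/225 65:228/226 65.5:228/225
```

```bash
python3 - <<'E'
from prof import *
from scipy.spatial.transform import Rotation as Ro
w=load('wrist'); s=r.sense(); Rt=Ro.from_quat(s['orientation']).as_matrix()
Rc=w['R']@Rt; tc=w['t']+w['R']@s['position']   # tool->cam
R9=Ro.from_quat([np.cos(.0905),np.sin(.0905),0,0]).as_matrix(); p9=np.array([.4925,.2213,.3988])
im=cv2.imread('pics/9.png')[...,::-1]; n=cv2.resize(im,(200,150),interpolation=cv2.INTER_AREA)
fr=np.zeros((384,512,3),np.uint8); fr[40:190,150:350]=n
w9=dict(w); w9['R']=Rc@R9.T; w9['t']=tc-w9['R']@p9; w9['frame']=fr
def edges(w,y):
    xs,p=prof(w,y,x0=-18,x1=75,step=.1); g=p[:,0]; b=p[:,2]; 
    d=np.gradient(cv2.GaussianBlur(g[:,None],(1,0+9),0)[:,0])
    from scipy.signal import find_peaks
    pk,_=find_peaks(abs(d),height=.8,distance=15); db=np.gradient(b); pb,_=find_peaks(abs(db),height=.8,distance=15)
    print(y,'R:',[(round(xs[i],1),round(d[i],1)) for i in pk],'\n   B:',[(round(xs[i],1),round(db[i],1)) for i in pb])
for n,W in(('pic9',w9),('pic11',w)):
    print(n)
    for y in(-37,-67): edges(W,y)
E
```

```text
pic9
-37 R: [(np.float64(-16.9), np.float32(1.3)), (np.float64(-13.2), np.float32(-2.8)), (np.float64(-10.8), np.float32(1.2)), (np.float64(-8.0), np.float32(0.9)), (np.float64(-4.1), np.float32(-0.9)), (np.float64(-1.1), np.float32(3.2)), (np.float64(9.3), np.float32(-2.6)), (np.float64(11.4), np.float32(1.6)), (np.float64(15.6), np.float32(1.2)), (np.float64(18.5), np.float32(-3.7)), (np.float64(23.3), np.float32(1.4)), (np.float64(25.6), np.float32(0.9)), (np.float64(47.7), np.float32(-1.4)), (np.float64(52.2), np.float32(3.2)), (np.float64(55.7), np.float32(-4.7)), (np.float64(58.8), np.float32(4.6))] 
   B: [(np.float64(-17.0), np.float32(1.5)), (np.float64(-13.2), np.float32(-3.1)), (np.float64(-10.9), np.float32(1.4)), (np.float64(-8.1), np.float32(0.9)), (np.float64(-4.0), np.float32(-1.0)), (np.float64(-0.8), np.float32(3.5)), (np.float64(9.3), np.float32(-2.9)), (np.float64(11.3), np.float32(2.0)), (np.float64(14.9), np.float32(-3.9)), (np.float64(16.4), np.float32(-3.0)), (np.float64(18.6), np.float32(-1.2)), (np.float64(53.4), np.float32(1.5)), (np.float64(56.0), np.float
[... 1835 characters left out ...]
.7), np.float32(3.0)), (np.float64(12.6), np.float32(0.8)), (np.float64(20.6), np.float32(-0.9)), (np.float64(25.4), np.float32(-3.3)), (np.float64(59.4), np.float32(2.9)), (np.float64(63.0), np.float32(0.9))] 
   B: [(np.float64(-16.0), np.float32(-1.3)), (np.float64(-7.2), np.float32(1.6)), (np.float64(-0.7), np.float32(-4.2)), (np.float64(2.2), np.float32(1.2)), (np.float64(4.6), np.float32(-1.1)), (np.float64(7.0), np.float32(0.9)), (np.float64(9.3), np.float32(1.7)), (np.float64(11.5), np.float32(3.2)), (np.float64(21.9), np.float32(-4.0)), (np.float64(24.0), np.float32(-1.7)), (np.float64(59.5), np.float32(1.0)), (np.float64(62.0), np.float32(5.3)), (np.float64(64.4), np.float32(0.9))]
```

Emit:
servo_tool:
  deltas:
    - [0.029,0,0,0]
    - [0.029,0,0,0]
    - [0.029,0,0,0]
    - [0.029,0,0,0]
    - [0.029,0,0,0]
    - [0.029,0,0,0]
    - [0.029,0,0,0]
    - [0.025,0,0.03,0]
    - [0,0,0,0]
    - [0,0,0,0]

```text
t: 25.43
position: [0.4235, 0.1615, 0.363]
orientation: [-0.107, 0.994, -0.0, -0.002]
ft_force: [0.8, 0.7, 0.5]
width: 0.424
```

```bash
python3 -c "
from bed import *
rows([.4264,.1614,.2519],3.3550);lever()"
```

```text
pos [0.4235 0.1615 0.363 ] yaw 3.357 | spin 0.11 then x -0.0028 y -0.0007 z 0.1111 t 25.43 F [0.8 0.7 0.5] w 39.9
theta 1.618 R 98.8 toolang 1.604 F [0.8 0.7 0.5] radial,tang-cmd z 0.363 w 39.89716322637725
```

Emit:
servo_tool:
  deltas:
    - [-0.003,-0.0005,0.03,0]
    - [0,0,0.03,0]
    - [0,0,0.03,0]
    - [0,0,0.02,0]
    - [0,0,0,0]
    - [0,0,0,0]

```text
t: 25.93
position: [0.4319, 0.1626, 0.2547]
orientation: [-0.107, 0.994, -0.0, 0.001]
ft_force: [0.1, 0.2, 0.7]
width: 0.424
```

Emit:
servo_tool:
  deltas:
    - [0,0,0,0]
    - [0,0,0,0]
    - [0,0,0,0]
    - [-0.0003,-0.0075,0,-4.5]
    - [-0.0003,-0.0075,0,-4.5]
    - [-0.0003,-0.0075,0,-4.5]
    - [-0.0003,-0.0065,0,-4]
    - [0,0,0,0]
    - [0,0,0,0]
  gripper: 0.022

```text
t: 26.68
position: [0.4409, 0.1351, 0.255]
orientation: [-0.256, 0.967, -0.0, 0.001]
ft_force: [-0.3, -1.0, 0.1]
width: 0.235
```

```bash
python3 -c "
from bed import *
lever()"
```

```text
theta 1.944 R 92.6 toolang 1.907 F [-0.3 -1.   0.1] radial,tang-cmd z 0.255 w 22.04513165266652
```

Emit:
servo_tool:
  deltas:
    - [0,0,0,0]
    - [0,0,0,0]
    - [0,0,0,0]
    - [0,0,-0.03,0]
    - [0,0,-0.04,0]
    - [0,0,-0.04,5.8]
    - [0,0,-0.028,5.8]
    - [0,0,0,5.9]
    - [-0.0275,0.004,0,0]
    - [-0.0275,0.004,0,0]
  gripper: 0.04

```text
t: 27.52
position: [0.4921, 0.155, 0.3934]
orientation: [-0.107, 0.994, -0.0, 0.001]
ft_force: [0.3, -0.1, 1.2]
width: 0.423
```

Emit:
servo_tool:
  deltas:
    - [-0.0275,0.004,0,0]
    - [-0.0275,0.004,0,0]
    - [-0.0275,0.004,0,0]
    - [-0.0275,0.004,0,0]
    - [-0.0275,0.004,0,0]
    - [-0.0275,0.002,0,0]
    - [0,0,0,0]
    - [0,0,0,0]

```text
t: 28.18
position: [0.6499, 0.2119, 0.3907]
orientation: [-0.107, 0.994, -0.0, -0.001]
ft_force: [-0.1, 0.0, 0.1]
width: 0.428
```

```bash
cp pics/wrist.npz pics/w11.npz; python3 - <<'E'
from prof import *
rows([.6497,.2109,.3931],3.3566-np.pi)
w=grab('wrist'); w0=load('w11')
for y in(-37,-45,-60,-67):
    for n,W in(('before',w0),('now',w)):
        xs,p=prof(W,y,x0=-18,x1=75,step=.1); o=[]
        for ch,a,b in ((0,-4,6),(0,7,14),(2,19,25),(2,58,66)):
            k=(xs>a)&(xs<b); d=np.gradient(p[:,ch]); o.append(xs[k][np.argmax(abs(d[k]))])
        print(y,n,np.round(o,1))
cv2.imwrite('pics/12.png',cv2.resize(w['frame'][20:200,150:390],None,fx=3.3,fy=3.3,interpolation=cv2.INTER_CUBIC)[...,::-1])
E
```

```text
pos [0.6499 0.2119 0.3907] yaw 3.3568 | spin 0.01 then x 0.0004 y -0.0010 z -0.0024 t 28.18 F [-0.1  0.   0.1] w 40.2
-37 before [-0.6 10.6 21.9 62.2]
-37 now [ 2.2 11.1 22.5 62.6]
-45 before [ 1.9  9.9 22.1 62.5]
-45 now [ 3.6  9.2 21.6 61.6]
-60 before [-0.9 11.4 22.7 61.7]
-60 now [ 2.  11.9 22.  62.1]
-67 before [-0.6 11.5 21.9 62. ]
-67 now [ 2.2 10.9 22.2 62.3]
```

View pics/12.png

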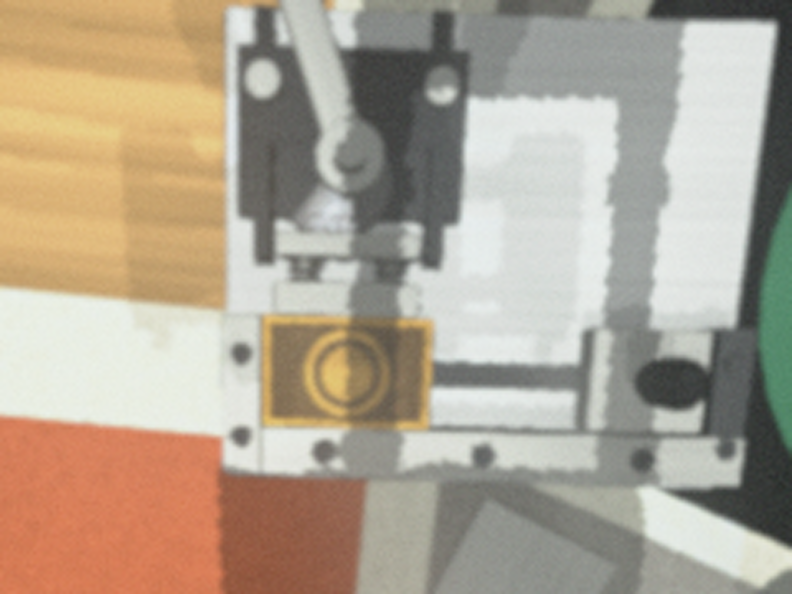

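```bash
python3 -c "
from rig import r
print(r.hand_in())"
```

```text
the job is handed in; nothing more can be done
None
```

The die with the seal is locked up, and I handed the job in at about 28 s of the 72 s allowed. No verdict is reported.

**What I did:**
- I took the die from the tray by its long sides, set it down on free bench, took it again by its ends and laid it face up in the bed.
- I pushed the pusher until the force rose sharply to 15.6 N at the end of its stroke, then let it spring back.
- Only then did I turn the cam lever from about 0.2 to 1.9 rad, in two stages.

**Last checks (picture from above):**
- The die lies flat against the end stop. It measures 22.3 to 62.3 mm across the bed, so it sits against the fence with the jaw on it.
- The pusher is back at rest, and the robot touches nothing.
- **Jaw springs:** I estimate they have given about 3 mm. The visible spring length went from about 12.2 to 8.9 mm. In the second stage the part behind the springs moved about 2.5 mm while the jaw stayed put.

**Disagreement:** After the first stage, the lever angle suggested about 2 mm of give and the pictures about 0.8 mm. I went by the pictures. If the lever angle was right, the springs have given about 4 mm, still under the 7 mm limit.

**Not checked at the end:** I took no last picture of the tray or the rest of the bench. I saw no unexpected force during any move.

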